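# Hang the thermometer in the block heater and start it

## Robot

A 7-joint arm with a two-finger parallel gripper is mounted at the origin on a cart in front of the work surface, level with it; the furniture and walls round the work are solid. World frame = base frame: x ahead of the robot, y to its left, z up, the work surface at z = 0. Lengths are in mm, angles in rad, forces in N, time in s.
With the tool pointing down it reaches from about 350 to 900 mm from the base axis. Payload 7.2 kg.
Tool frame: the origin (TCP) lies at the very end of the fingers, on their centre line; the grasp point (between the pads) lies 19 mm behind it (bot.hold_point_z is the distance from the TCP to the grasp point, in mm); z points along the fingers, y is the line along which they close (so a half turn about z gives the same grasp; the last joint's range is limited). The gripper opens to 85 mm and grips with 20 to 120 N. Pads are 22 mm wide; open, the fingers measure 114 mm over their backs; the gripper's body (76 mm by 85 mm) begins 54 mm behind the grasp point. The pads swing forward as they close: fully open they stand 13 mm farther back than shut.
Start: joints at [1.109, 0.411, -0.013, 1.596, 0.006, 1.134, -0.082], TCP at [239.801, -577.169, 231.297] pointing down, gripper open.
Joint ranges: [-2.95, 2.95], [-0.29, 1.99], [-1.47, 1.44], [0.14, 2.54], [-1.03, 4.17], [0.13, 1.85], [-2.86, 2.86]. Speed limits (rad/s): [2.39, 2.39, 3.01, 3.01, 3.14, 3.14, 3.14].

## Interface

Orientations are given as a unit quaternion [w, x, y, z].
In Python, from station import bot, solve_ik, cams gives the robot as it stands. Calls block until the motion is done:
- bot.goto(position, orientation): joint-space move of the TCP to a pose.
- bot.movel(position, speed=150, attitude=None, contact_N=None): straight line of the TCP; attitude=None keeps the orientation; speed is the mean speed in mm/s. With contact_N (N) it stops when the force on the tool has changed by that much, and returns True; else False.
- bot.goto_joints(angles): joint-space move.
- bot.open_gripper() and bot.close_gripper(newtons=None): open the fingers fully, or close them until they stop; newtons is the grip in N (None keeps the last).
- bot.wait(seconds).
- solve_ik(position, orientation): joint angles nearest the present ones, or None.
- bot.get_state(): the state.
- cams.capture(name): name is "scene" or "top" or "wrist"; returns the picture (384x512x3 uint8, red, green, blue); there is no depth.
- cams.calibration(name): a dict with "fov_y" (degrees; the focal length in pixels is half the picture's height over the tangent of half this angle, whatever the lens; pixels are square), "cx", "cy" (the principal point, pixels), "rvec" (rotation vector, rad) and "tvec" (3), from world to camera coordinates, as OpenCV has them. Camera axes: x right, y down, z forward; pixel columns grow to the right and rows downward; lengths in mm; the calibration is good to about 2 mm. A picture is of the moment at which its call begins: read the wrist's pose just before it. calibration takes no time and is no camera call; for the wrist camera it gives the pose at the moment of the call.
A pose or a line that the arm cannot do raises bot.PlanningError and nothing moves.
- bot.finish_job(): hands the job in; it is judged then, once.
The state is a dict: "clock": time; "joint_positions": joint angles; "joint_velocities": joint speeds; "tau": joint torques, N m; "eef_pos": TCP position; "orientation": TCP orientation; "wrist_force": force on the tool from outside, world axes, zero at the start; "torque": the same for the moment, N m; "finger_gap": finger opening in mm; "finger_force": force on a finger pad.
Only numpy, scipy, OpenCV 4.12 (cv2) and the standard library are available. Lean on these libraries where they do the work, as an engineer would, in place of code of your own. Each camera call takes 0.05 s, during which the arm holds its last target. There are 200 camera calls.

## Task

Take the stem thermometer out of its stand, lower it through the eyelet of the arm on the block heater until its collar sits flat on the eyelet, and let go of it. Then start the heating: press the round start button on the sloping console fully in and let it spring back out. Do not press the square stop button, do not drop the thermometer through the eyelet, and leave the cup, the beaker and the label roll standing where they are.

Things in the scene. Friction and masses are not known exactly. Their poses are not given: they have to be found in the camera images.
- thermometer: loose stem thermometer, 139 mm long, 0.06 kg, starts upright in the stand. Origin at the stem's free end, z along the stem to the head: steel stem 6 mm thick to z = 80 mm, black collar 24 mm across from z = 80 to 88 mm, white head 20 mm (x) by 30 mm (y) from z = 87 to 139 mm, small display on its -x face
- collar (a point): centre of the underside of the thermometer's collar, 80 mm from the stem's end; axes as the thermometer's
- stand_mouth (a point): centre of the open upper end of the thermometer stand (fixed; black round foot 72 mm across, upright aluminium tube 25 mm outside, 13 mm bore, 97 mm high); the collar rests on it at the start
- heater: fixed block heater, origin at the centre of its underside, x to its back, y to its left, z up: white housing 230 mm deep, 150 wide, 85 high, front console sloping 29 degrees; on its round plate an aluminium vial block, top 137 mm high, with three vials (tops 151 mm high). A 10 mm support rod, 225 mm high, stands at its left rear corner (x 100, y 61 mm)
- eyelet (a point): centre of the upper face of the steel eyelet, 190 mm above the worktop, at x 40, y 0 mm of the heater, axes as the heater's: a level ring 27 mm outside, 12 mm bore, 12 mm thick, on an arm from the support rod. Straight below it is a 13 mm well in the vial block; a stem hung through the ring ends inside the well, clear of its bottom
- start_top (a point): centre of the outer face of the round start button, 26 mm across, on the right half of the sloping console; it moves with the button. Its z axis points straight out of the console, 29 degrees from vertical towards the front; y is level, to the left. The button stands 14 mm proud of the console, in a steel bezel 37 mm across and 4.5 mm high
- start_button (a joint): how far the start button is pressed in: 0 out, 0.006 m fully in; a spring pushes back with 2 N at the top and 5 N at the bottom
- stop_top (a point): centre of the outer face of the square stop button, 20 mm wide, 9 mm proud, 84 mm to the left of the start button; axes as the start button's
- stop_button (a joint): how far the stop button is pressed in: 0 out, 0.003 m fully in
- cup_white: loose white specimen cup with screw lid, 60 mm across, 81 mm high; origin at the centre of its underside; a bystander
- beaker: loose empty clear beaker, 54 mm across, 68 mm high; origin at the centre of its underside; a bystander
- label_roll: loose roll of white labels standing on end, 56 mm across, 50 mm high; origin at the centre of its underside; a bystander
Not all that is in view belongs to the job. Leave any orange look-alike of the thermometer alone.

How it is judged:
By the outcome, as a careful person would: the job done as asked, in the order asked, and still so for the second after the job is handed in, with the robot touching nothing.
It also fails if it takes over 48 s, if anything falls off the work surface, if the arm or the gripper's body presses on something with over 40 N, if the wrist force passes 120 N, or if a joint passes its speed limit or range.

## Working session

There is one attempt and no reset: what is moved stays moved. The work goes in short steps, each a Python script; the robot and the scene stay as the last script left them, time stands still between calls to the robot, and variables do not carry over. Pictures are saved under pics/ and viewed, at most 10 in all, crops included, and the job is handed in when it is done.

```bash
mkdir -p pics; ls; python3 - <<'E'
from station import bot,cams
import cv2,numpy as np
for n in ["scene","top","wrist"]:
    im=cams.capture(n); cv2.imwrite(f"pics/{n}0.png",im[...,::-1])
    c=cams.calibration(n); print(n,c)
a=cv2.imread("pics/scene0.png");b=cv2.imread("pics/top0.png")
E
```

```text
pics
scene {'fov_y': 47.200020323662784, 'cx': 265.3512535605251, 'cy': 192.1409170843561, 'rvec': array([ 2.40824197,  0.9148422 , -0.25457973]), 'tvec': array([-455.12631411, -217.1834163 , 1344.28208686])}
top {'fov_y': 47.81749198540687, 'cx': 254.39931621089286, 'cy': 199.3026886990549, 'rvec': array([ 2.11609222, -2.07959696,  0.23287271]), 'tvec': array([  45.58885558,  576.7778398 , 1125.20722383])}
wrist {'fov_y': 66.28144250423084, 'cx': 255.69850853721505, 'cy': 190.06770297864733, 'rvec': array([-2.40294779,  1.60406182,  0.23608244]), 'tvec': array([-623.99763754,  -36.26517458,  378.80850539])}
```

View pics/scene0.png

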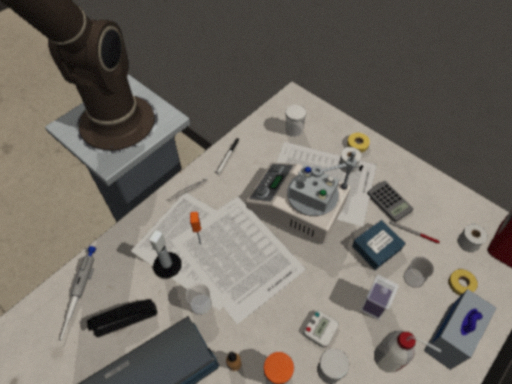

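View pics/top0.png

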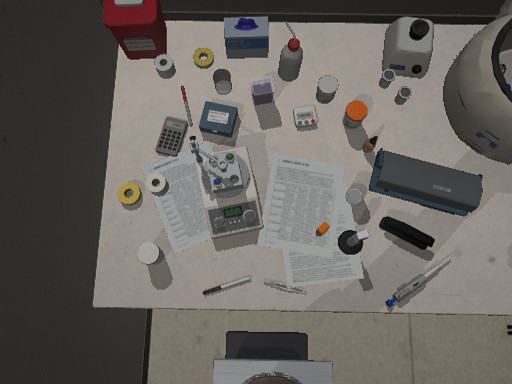

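The scene view shows the white-headed thermometer in the black stand at (160,240), and the top view has it at (350,241). The orange look-alike is at scene (196,222) and top (322,228). The heater is at top (228,190), with its console facing the robot.

Candidates for the thermometer are the white head at top (360,236), chosen, and the orange one at top (322,228), rejected. The small white timer at top (305,117) and the pipette at top (420,280) are also rejected. Next I'll check the choice in one close crop.

```bash
python3 - <<'E'
import cv2,numpy as np
a=cv2.imread("pics/scene0.png");b=cv2.imread("pics/top0.png")
def cr(im,x,y,w,h,s): return cv2.resize(im[y:y+h,x:x+w],None,fx=s,fy=s,interpolation=cv2.INTER_CUBIC)
o=np.vstack([np.hstack([cr(a,135,190,80,60,5),cr(b,310,210,80,60,5)]),np.hstack([cr(a,240,140,133,100,3)[:300,:399],np.zeros((300,1,3),np.uint8),cr(b,180,135,100,115,3)[:300,:300],np.zeros((300,100,3),np.uint8)])])
o[300:,400:800]=cv2.resize(b[137:245,172:308],(400,300),interpolation=cv2.INTER_CUBIC)
cv2.imwrite("pics/c1.png",o)
E
```

```text
(no output)
```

View pics/c1.png

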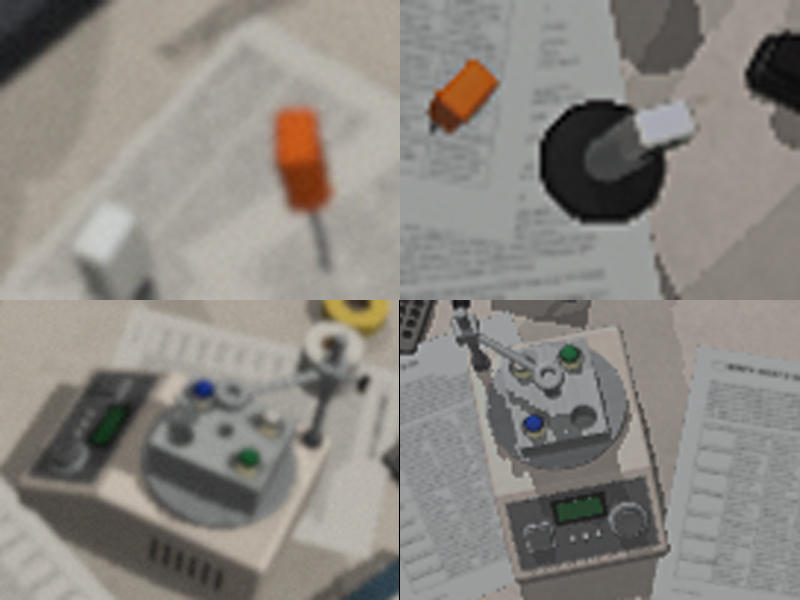

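The crop confirms it: the white head stands in the stand, with its top-face centre at about top (363,235) and scene (157,235). The orange one is lying apart from it. The eyelet is near top (222,164), start is the round button at top (249,215), and stop is at top (220,221).

```bash
cat > h.py <<'E'
import cv2,numpy as np
from station import bot,solve_ik,cams
from scipy.spatial.transform import Rotation as R
def ray(c,px):
    f=192/np.tan(np.radians(c["fov_y"])/2); M=cv2.Rodrigues(np.array(c["rvec"]))[0]
    d=M.T@np.array([(px[0]-c["cx"])/f,(px[1]-c["cy"])/f,1]); return -M.T@np.array(c["tvec"]).ravel(), d/np.linalg.norm(d)
def onz(c,px,z):
    o,d=ray(c,px); return o+d*(z-o[2])/d[2]
def tri(rs):
    A=sum(np.eye(3)-np.outer(d,d) for o,d in rs); b=sum((np.eye(3)-np.outer(d,d))@o for o,d in rs); return np.linalg.solve(A,b)
def proj(c,p):
    f=192/np.tan(np.radians(c["fov_y"])/2); K=np.array([[f,0,c["cx"]],[0,f,c["cy"]],[0,0,1]])
    return cv2.projectPoints(np.array(p,float).reshape(-1,1,3),np.array(c["rvec"]),np.array(c["tvec"]),K,None)[0][:,0]
def quat(yaw,base=None):  # tool down, tool x axis at yaw
    q=(R.from_euler('z',yaw)*R.from_euler('x',np.pi)).as_quat(); return [q[3],q[0],q[1],q[2]]
E
python3 - <<'E'
from h import *
t=cams.calibration("top");s=cams.calibration("scene")
print("head top",onz(t,(363,235),156),onz(s,(157,235),156),tri([ray(t,(363,235)),ray(s,(157,235))]))
print("foot",onz(t,(350.5,242),5),"scene",onz(s,(167,265),5))
print("eyelet",onz(t,(222,164),190),onz(s,(240+235/3,140+95/3),190))
print("start",onz(t,(249.5,215.5),70),"stop",onz(t,(220,221.5),70))
for n,p in dict(cup=(148,253),beaker=(355,197),roll=(157,184)).items(): print(n,onz(t,p,60))
st=bot.get_state();print(st["orientation"],st["clock"])
c=cams.calibration("wrist");o,d=ray(c,(c["cx"],c["cy"]));print("wristcam",o,d,cv2.Rodrigues(c["rvec"])[0])
E
```

```text
head top [ 468.49832268 -216.8648199   156.        ] [ 475.76897593 -212.38953211  156.        ] [ 471.18382397 -214.55920144  151.98510916]
foot [ 470.70572896 -217.78587151    5.        ] scene [ 474.92944955 -216.88947813    5.        ]
eyelet [636.58879488 137.30612551 190.        ] [645.22194271 136.11368719 190.        ]
start [529.58119178  68.08471662  70.        ] stop [511.67424347 147.68903451  70.        ]
cup [424.18240272 339.27717855  60.        ]
beaker [ 588.52815902 -222.37660172   60.        ]
roll [616.5573923  328.24838669  60.        ]
[-6.19751486e-04  9.80671004e-01  1.95662881e-01 -1.84874501e-04] 0.15
wristcam [ 308.028957   -547.74686933  373.1964993 ] [-0.26609039 -0.11049936 -0.95759375] [[ 3.83501042e-01 -9.23540444e-01  4.89005540e-06]
 [-8.84377100e-01 -3.67236901e-01  2.88121855e-01]
 [-2.66090390e-01 -1.10499356e-01 -9.57593754e-01]]
```

```bash
python3 - <<'E'
from h import *
q=quat(np.radians(-168)) # camera on robot side of the heater, looking forward
for y in (-168,-78,12,102,-122,58,-70,110):
    print(y,solve_ik([640,137,310],quat(np.radians(y))), solve_ik([471,-216,276],quat(np.radians(y))) is not None)
E
```

```text
-168 [ 0.26660005  0.55414754 -0.88242716  1.36550138  0.42387037  1.41625517
  1.1755071 ] True
-78 [-0.99565777  0.68276571  1.25451509  1.45821818 -0.64746129  1.46274124
 -2.67482275] True
12 [ 0.14921345  0.49481017 -0.66788625  1.37407336  0.3044515   1.37593823
 -1.87973795] True
102 [ 0.25252031  0.54539491 -0.85488073  1.3665046   0.4077032   1.41016386
 -0.38374398] True
-122 [ 0.41321551  0.70243223 -1.2387031   1.35555112  0.65774594  1.5280337
  1.81686447] True
58 [ 0.19558055  0.51494866 -0.74904018  1.3706336   0.34792711  1.38937654
 -1.10861028] True
-70 [-0.99565777  0.68276571  1.25451509  1.45821818 -0.64746129  1.46274124
 -2.53519641] True
110 [ 0.25680855  0.54800207 -0.8632035   1.36619827  0.41256052  1.41197271
 -0.24759108] True
```

```bash
python3 - <<'E'
from h import *
bot.goto([615,115,330],quat(np.radians(-168)))
c=cams.calibration("wrist"); im=cams.capture("wrist"); cv2.imwrite("pics/w1.png",im[...,::-1]); np.save("c1.npy",c,allow_pickle=True)
print(bot.get_state()["clock"])
print(proj(c,[[640,137,190],[529,68,70],[511,147,70]]))
bot.goto([471,-216,276],quat(np.radians(110)))
c=cams.calibration("wrist"); im2=cams.capture("wrist"); cv2.imwrite("pics/w2.png",im2[...,::-1]); np.save("c2.npy",c,allow_pickle=True)
print(bot.get_state()["clock"])
o=np.hstack([im,im2]); 
cv2.imwrite("pics/w12.png",np.hstack([im[:,56:456],im2[:,56:456]])[...,::-1])
E
```

```text
2.9917
[[272.51059959 205.84950853]
 [234.48737837  84.70156289]
 [297.34796216  83.56563124]]
4.4083
```

View pics/w12.png

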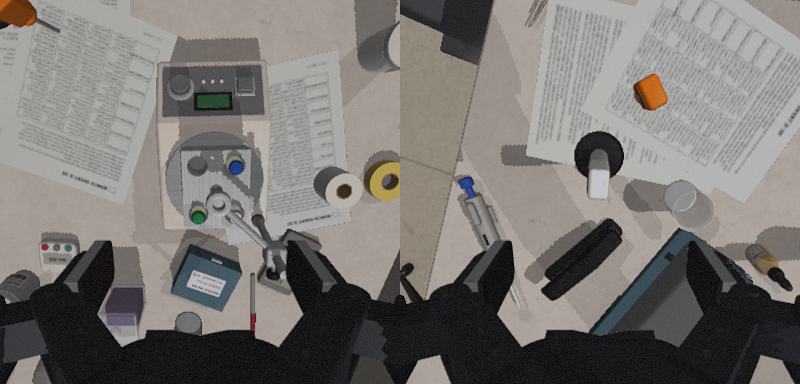

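The left half (heater view) shows the eyelet at full-frame (274,202), start at (236,87) and stop at (300,86). The right half (stand view) shows the white head at (254,182). Next I'll zoom in on these for refinement.

```bash
python3 - <<'E'
import cv2,numpy as np
a=cv2.imread("pics/w1.png");b=cv2.imread("pics/w2.png")
z=lambda im,x,y,w,h,s: cv2.resize(im[y:y+h,x:x+w],None,fx=s,fy=s,interpolation=cv2.INTER_CUBIC)
L=np.vstack([z(a,250,180,50,37,8)[:296],z(a,210,65,50,38,8)[:304]])
o=np.hstack([L,z(b,230,130,50,75,8)]); cv2.imwrite("pics/c2.png",o); print(o.shape)
g=cv2.cvtColor(b,cv2.COLOR_BGR2GRAY)[130:205,230:280]
for th in (180,200,215,225):
    m=(g>th).astype(np.uint8); n,l,s,c=cv2.connectedComponentsWithStats(m)
    k=l[182-130,254-230]; 
    if k: print(th,s[k],c[k]+[230,130],cv2.minAreaRect(np.argwhere(l==k)[:,::-1].astype(np.float32)))
E
```

```text
(600, 800, 3)
180 [ 16  40  19  28 465] [255.25591398 183.79139785] ((25.29183006286621, 53.83074188232422), (17.154029846191406, 27.321691513061523), 3.5763344764709473)
```

View pics/c2.png

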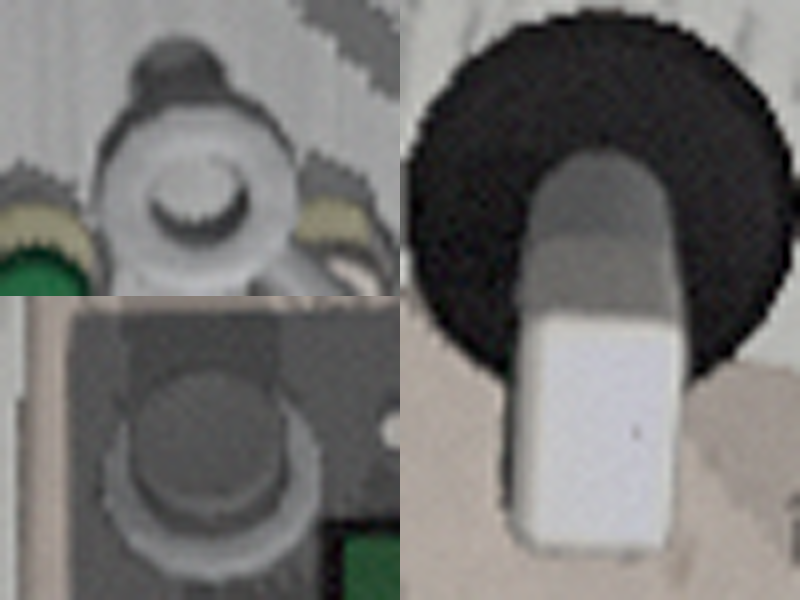

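```bash
python3 - <<'E'
from h import *
c1=np.load("c1.npy",allow_pickle=True).item();c2=np.load("c2.npy",allow_pickle=True).item()
t=cams.calibration("top");s=cams.calibration("scene")
f=lambda x0,y0,u,v:(x0+(u+.5)/8-.5,y0+(v+.5)/8-.5)
P=[onz(c2,f(230,130,u-400,v),156) for u,v in((540,318),(683,318),(665,548),(525,548))]
P=np.array(P);print("head corners",P,P.mean(0))
e=(P[2]+P[3]-P[0]-P[1])/2;w=(P[1]+P[2]-P[0]-P[3])/2
print("long",np.linalg.norm(e),np.degrees(np.arctan2(e[1],e[0])),"short",np.linalg.norm(w),np.degrees(np.arctan2(w[1],w[0])))
pe=f(250,180,197,198);ps=f(210,65,208,141)
print("eyelet",onz(c1,pe,190),tri([ray(c1,pe),ray(t,(222,164))]))
for z in(60,70,80,90):print(z,onz(c1,ps,z),proj(t,onz(c1,ps,z)),proj(s,onz(c1,ps,z)))
print("stop",onz(c1,(300,86),70))
# stand mouth from foot centre
print("foot",onz(c2,f(230,130,202,205),8))
b=cv2.imread("pics/top0.png");z=cv2.resize(b[205:225,238:262],None,fx=25,fy=25,interpolation=cv2.INTER_CUBIC)
E
```

```text
head corners [[ 460.48354722 -203.40725885  156.        ]
 [ 475.82294768 -197.77240498  156.        ]
 [ 483.61130662 -224.39285513  156.        ]
 [ 468.14847363 -230.0733293   156.        ]] [ 472.01656879 -213.91146207  156.        ]
long 27.741022447942882 -73.82764820974735 short 16.40742388608094 20.171017039921058
eyelet [638.03326131 138.30025682 190.        ] [628.77377531 134.84847672 216.33006162]
60 [525.24472881  68.01166254  60.        ] [[249.55144138 217.74797201]] [[259.61714411 192.13934739]]
70 [525.71730272  68.78854832  70.        ] [[249.2117837  216.89341852]] [[259.97680414 189.90136089]]
80 [526.18987663  69.56543411  80.        ] [[248.8665195  216.02475942]] [[260.34170907 187.63073791]]
90 [526.66245054  70.3423199   90.        ] [[248.5155088  215.14164255]] [[260.71197448 185.32675933]]
stop [513.16863582 151.07558176  70.        ]
foot [ 471.18965299 -213.34097781    8.        ]
```

```bash
python3 - <<'E'
from h import *
q=quat(np.radians(108))
bot.goto([472,-213.7,200],q)
bot.movel([472,-213.7,116],speed=120)
bot.close_gripper(40)
s=bot.get_state();print(s["clock"],s["finger_gap"],s["finger_force"],s["wrist_force"])
bot.movel([472,-213.7,316],speed=200)
s=bot.get_state();print(s["clock"],s["finger_gap"],s["finger_force"],s["wrist_force"],s["eef_pos"])
bot.goto([638,138.3,316],quat(np.radians(102)))
bot.wait(.3)
c=cams.calibration("wrist");im=cams.capture("wrist");cv2.imwrite("pics/w3.png",im[...,::-1]);np.save("c3.npy",c,allow_pickle=True)
s=bot.get_state();print(s["clock"],s["finger_gap"],s["eef_pos"])
print(proj(c,[[638,138.3,190],[638,138.3,217]]))
E
python3 -c "
import cv2
a=cv2.imread('pics/w3.png');cv2.imwrite('pics/c3.png',cv2.resize(a[110:230,190:330],None,fx=5,fy=5,interpolation=cv2.INTER_CUBIC))"
```

```text
6.2667 19.570579756970215 44.68172907829285 [ 0.42675142 -1.55951256  2.09823199]
7.4167 19.599876223457024 44.63330805301666 [ 0.32498715 -0.02167909 -0.92665254] [ 471.39124357 -213.55352133  314.85251603]
9.2167 19.787799461199864 [638.09804966 137.54927432 316.1428402 ]
[[254.86064353 182.10397173]
 [254.75157802 190.36116533]]
```

View pics/c3.png

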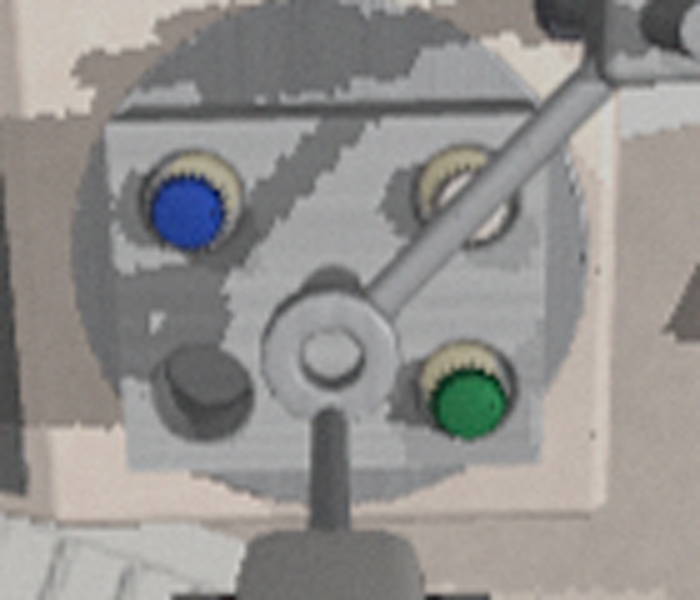

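The crop shows the eyelet centre at full-frame (255.8,180.2) and the stem tip hanging at about (255.6,194), so the tip sits slightly towards the camera side. I'll compute the relative correction from this one image.

```bash
python3 - <<'E'
from h import *
c=np.load("c3.npy",allow_pickle=True).item()
f=lambda u,v:(190+(u+.5)/5-.5,110+(v+.5)/5-.5)
e=onz(c,f(331,353),190)
print("eyelet",e)
a=np.radians(102);tx=np.array([np.cos(a),np.sin(a),0]);ty=np.array([np.sin(a),-np.cos(a),0])
tipfar=onz(c,f(330,407),217); tip=tipfar+3*tx
print("tip",tip,"delta",(e-tip)[:2],"tool x,y",(e-tip)@tx,(e-tip)@ty)
s=bot.get_state();print(s["eef_pos"],s["orientation"],quat(a))
im=cv2.imread("pics/w3.png")[110:230,190:330];g=cv2.cvtColor(im,6)
for r in range(76,106,2): print(r,g[r,56:78])
# stem axis direction check: collar underside centre predicted
tcp=s["eef_pos"];print(proj(c,[[tcp[0],tcp[1],tcp[2]-99+z] for z in(0,40,80)]))
E
```

```text
eyelet [638.48530396 140.30730062 190.        ]
tip [638.20749106 140.8237523  217.        ] delta [ 0.2778129  -0.51645168] tool x,y -0.5629265223242539 0.16436568235280977
[638.09804966 137.54927432 316.1428402 ] [ 1.67850885e-04  6.29728826e-01  7.76815022e-01 -1.36879613e-05] [np.float64(3.8534760126867206e-17), np.float64(0.6293203910498375), np.float64(0.7771459614569709), np.float64(4.758646570842859e-17)]
76 [154 160 160 172 172 146 117  96  80  76  75  72  80  82  99 138 156 155
 156 161 165 162]
78 [152 157 158 161 157 160 170 164 154 146 140 134 146 157 161 163 160 156
 156 161 167 150]
80 [148 149 151 154 152 157 159 162 167 158 152 163 158 156 156 158 160 154
 155 154 152 146]
82 [169 152 140 141 144 148 150 118  82  76  83  99 114 148 155 160 165 157
 150 164 169 152]
84 [165 168 166 167 164 161 109  82  80  76  89  92  96 127 164 150 165 166
 168 167 169 146]
86 [167 171 170 168 167 172 116  83  75  83  92  95  96 126 167 169 168 167
 164 167 167 169]
88 [167 164 166 165 167 171 114  83  79  77  89  92  95 130 162 169 168 170
 167 165 167 170]
90 [166 167 167 168 167 171 103  80  80  78  89  91  96 129 162 165 164 168
 165 166 163 166]
92 [170 169 167 170 170 177 105  81  77  82  89  95  93 113 167 174 173 173
 172 171 169 166]
94 [142 142 147 139 142 143  96  80  82  84  85  95  95 109 135 137 132 137
 134 132 132 140]
96 [137 136 140 138 137 133  90  82  82  82  88  89  96 107 137 138 135 138
 137 135 135 136]
98 [140 141 142 136 138 125  86  82  83  81  86  94  98 101 133 143 136 139
 136 134 135 142]
100 [153 150 154 155 142 121  84  78  78  84  91  93  95  96 145 139 156 154
 166 157 163 158]
102 [172 173 171 172 178 154  97  78  81  78  87  92  95  99 166 182 173 170
 173 173 172 171]
104 [149 151 146 150 150 120  83  83  80  80  86  90  93  99 134 150 151 152
 152 150 153 149]
[[254.68308827 191.25027196]
 [254.46097213 207.2987007 ]
 [254.14220776 230.33019686]]
```

The tip is about 0.6 mm from the eyelet axis and the clearance is ±3 mm. I'll nudge it and descend with contact detection.

```bash
python3 - <<'E'
from h import *
x,y=638.4,137.9
bot.movel([x,y,312],speed=30)
print(bot.get_state()["eef_pos"])
h=bot.movel([x,y,222],speed=50,contact_N=5)
s=bot.get_state();print(h,s["clock"],s["eef_pos"],s["wrist_force"],s["finger_gap"])
if not h:
    h=bot.movel([x,y,204],speed=15,contact_N=4)
    s=bot.get_state();print(h,s["clock"],s["eef_pos"],s["wrist_force"],s["torque"])
cv2.imwrite("pics/w4.png",cams.capture("wrist")[...,::-1]);cv2.imwrite("pics/s4.png",cams.capture("scene")[...,::-1])
a=cv2.imread('pics/w4.png');b=cv2.imread('pics/s4.png')
cv2.imwrite('pics/c4.png',np.hstack([cv2.resize(a[110:290,190:320],(400,554)),cv2.resize(b[100:200,280:372],(400,554))[:554]]))
E
```

```text
[638.29776195 137.72796602 311.60496743]
False 11.45 [638.51338871 137.94446463 222.28108142] [-0.27382629  0.00241385 -1.08462815] 19.746442846813707
True 12.2833 [638.36076487 137.8621609  209.17597816] [-1.32356395  0.19167103  5.24229952] [-0.03363954  0.20733889  0.00709901]
```

View pics/c4.png

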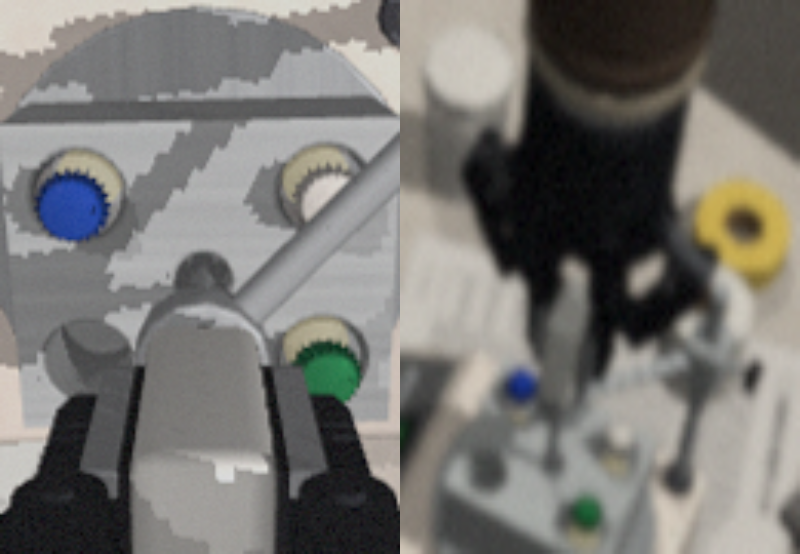

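The collar touched down at TCP z 209.2 against an expected 209, the stem is seen running into the well, and the collar sits on the ring. I'll release, retreat and look.

```bash
cat >> h.py <<'E'
YH=np.radians(10.5); xh=np.array([np.cos(YH),np.sin(YH),0]); k=np.radians(29); zz=np.array([0,0,1.])
n=-np.sin(k)*xh+np.cos(k)*zz
def pressq(sgn=-1):
    z=-n; x=sgn*(np.cos(k)*xh+np.sin(k)*zz); M=np.stack([x,np.cross(z,x),z],1); q=R.from_matrix(M).as_quat(); return [q[3],*q[:3]]
E
python3 - <<'E'
from h import *
bot.open_gripper()
p=bot.get_state()["eef_pos"]
bot.movel([p[0],p[1],330],speed=130)
c=cams.calibration("wrist");cv2.imwrite("pics/w5.png",cams.capture("wrist")[...,::-1])
print(bot.get_state()["clock"],proj(c,[[638.4,137.9,249],[638.4,137.9,190]]))
bot.close_gripper(20)
P=np.array([525.7,68.8,70])
for sg in(-1,1):
    print(sg,solve_ik(P+230*n,pressq(sg)),solve_ik(P+40*n,pressq(sg)),solve_ik(P,pressq(sg)))
a=cv2.imread('pics/w5.png');cv2.imwrite('pics/c5.png',cv2.resize(a[110:310,170:350],None,fx=3,fy=3))
E
```

```text
14.1667 [[256.09281019 198.05122026]
 [256.27417136 179.2953215 ]]
-1 [ 0.26271266 -0.27350981 -0.40562571  2.3392537  -0.22744334  0.55694485
  1.75993981] [ 0.38426861  0.28981283 -0.69979918  2.37323989  1.44241855  0.21742235
  0.12497958] [ 0.28575632  0.39166651 -0.6067228   2.35960432  1.82894866  0.24897214
 -0.2462746 ]
1 [ 0.02112706 -0.27287186 -0.22110558  2.34929844 -0.09030891  0.55391309
 -1.53030899] None [ 0.11310544  0.35640868 -0.40492219  2.36978727  1.97189608  0.17607674
  2.72735085]
```

View pics/c5.png

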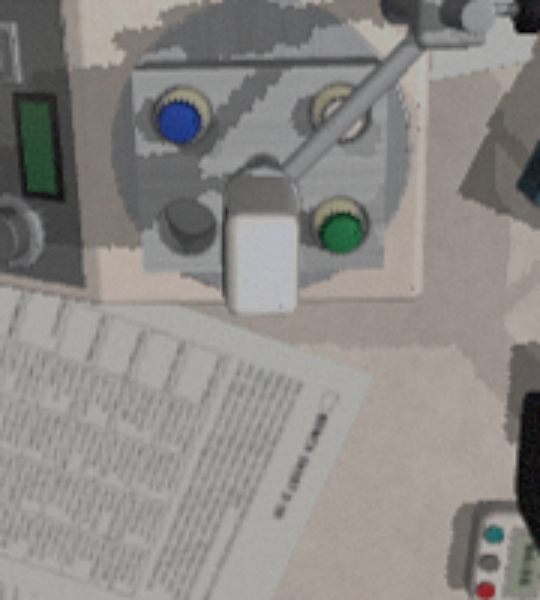

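The crop shows the thermometer upright and released on the eyelet, with the head at crop (263,262), where it was predicted. Full-tilt pressing comes close to a wrist singularity, so I'll check milder tilts.

```bash
cat >> h.py <<'E'
def tq(deg,sgn=-1,side=False):
    t=np.radians(deg); z=np.sin(t)*xh-np.cos(t)*zz; x=sgn*(np.cos(t)*xh+np.sin(t)*zz)
    if side: x=np.cross(z,x)
    M=np.stack([x,np.cross(z,x),z],1); q=R.from_matrix(M).as_quat(); return [q[3],*q[:3]]
E
python3 - <<'E'
from h import *
np.set_printoptions(precision=2,suppress=True)
P=np.array([525.7,68.8,70])
for d in(10,18,24,29):
  for sg in(-1,1):
   for sd in(False,True):
    print(d,sg,sd,*[solve_ik(P+h*n,tq(d,sg,sd)) for h in(200,30,-8)])
E
```

```text
10 -1 False [ 1.18  0.07 -1.42  2.08  0.11  0.88  1.47] [ 0.61  0.54 -1.07  2.09  0.79  0.74  0.82] [ 0.54  0.61 -0.99  2.07  0.88  0.71  0.76]
10 -1 True [ 0.78  0.01 -0.99  2.09  0.02  0.87 -0.04] [ 0.41  0.43 -0.78  2.1   0.56  0.62 -0.55] [ 0.34  0.5  -0.7   2.08  0.64  0.57 -0.61]
10 1 False [ 0.48 -0.   -0.7   2.1   0.    0.87 -1.61] [ 0.17  0.36 -0.47  2.11  0.33  0.56 -1.92] [ 0.1   0.43 -0.4   2.1   0.38  0.5  -1.96]
10 1 True None [ 0.77  0.77 -1.38  2.08  1.05  0.98  2.19] [ 0.71  0.83 -1.3   2.07  1.13  0.96  2.15]
18 -1 False [ 1.14 -0.17 -1.19  2.19 -0.29  0.72  1.87] [ 0.6   0.45 -1.    2.21  0.92  0.53  0.69] [ 0.5   0.52 -0.9   2.19  1.05  0.5   0.57]
18 -1 True [ 0.81 -0.11 -0.94  2.19 -0.16  0.71  0.15] [ 0.37  0.35 -0.7   2.22  0.67  0.41 -0.67] [ 0.25  0.42 -0.58  2.21  0.79  0.35 -0.78]
18 1 False [ 0.6  -0.1  -0.76  2.2  -0.12  0.7  -1.48] [ 0.1   0.3  -0.38  2.23  0.4   0.34 -1.99] [-0.02  0.37 -0.25  2.22  0.43  0.26 -2.03]
18 1 True [ 1.13 -0.16 -1.18  2.19 -0.28  0.72 -2.85] [ 0.8   0.66 -1.33  2.2   1.17  0.77  2.07] [ 0.72  0.73 -1.24  2.18  1.28  0.76  1
[... 409 characters left out ...]
  2.3   1.2   0.19 -2.78]
24 1 True [ 0.85 -0.2  -0.92  2.27 -0.35  0.59 -2.8 ] [ 0.79  0.58 -1.26  2.28  1.33  0.61  1.9 ] [ 0.69  0.65 -1.16  2.27  1.47  0.61  1.79]
29 -1 False [ 0.37 -0.2  -0.52  2.35 -0.24  0.47  1.77] [ 0.34  0.31 -0.66  2.37  1.55  0.22  0.02] [ 0.28  0.41 -0.6   2.36  1.88  0.26 -0.29]
29 -1 True [ 0.58 -0.22 -0.69  2.35 -0.36  0.48  0.33] [ 0.49  0.35 -0.83  2.36  1.55  0.29 -1.53] [ 0.18  0.39 -0.48  2.36  1.97  0.22 -1.97]
29 1 False [ 0.72 -0.23 -0.8   2.34 -0.44  0.49 -1.15] None [-0.05  0.36 -0.22  2.38  2.31  0.14  2.37]
29 1 True [ 0.56 -0.21 -0.68  2.35 -0.35  0.48 -2.82] [ 0.75  0.51 -1.18  2.35  1.56  0.5   1.66] [ 0.65  0.6  -1.09  2.34  1.73  0.54  1.53]
```

```bash
python3 - <<'E'
from h import *
s_=np.cos(k)*xh+np.sin(k)*zz
P=np.array([525.7,68.8,70])-5*s_
q=tq(20)
bot.goto(P+200*n,q); bot.goto(P+40*n,q); bot.wait(.3)
s=bot.get_state();f0=s["wrist_force"];print(s["clock"],f0,(s["eef_pos"]-P)@n)
h=bot.movel(P-10*n,speed=25,contact_N=2.5)
s=bot.get_state();print(h,s["clock"],s["wrist_force"]-f0,(s["eef_pos"]-P)@n,s["eef_pos"])
im=cams.capture("wrist");cv2.imwrite("pics/w6.png",im[...,::-1])
E
```

```text
17.9583 [ 0.28530525 -0.11339914  0.36159534] 40.72093300130636
True 19.3417 [ 0.24919313 -0.659426    2.56431804] 1.7630477455455664 [520.42768572  67.96950662  69.05834155]
```

View pics/w6.png

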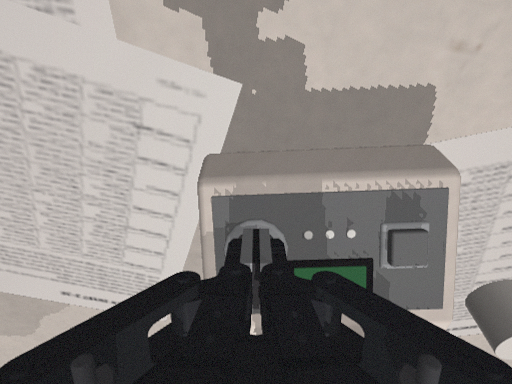

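The fingertips are at (257,235), inside the steel bezel and on the start button. Stop, at (408,247), is well clear. I'll press it home.

```bash
python3 - <<'E'
from h import *
s_=np.cos(k)*xh+np.sin(k)*zz
P=np.array([525.7,68.8,70])-5*s_
p0=bot.get_state()["eef_pos"];f0=bot.get_state()["wrist_force"]
h=bot.movel(p0-11*n,speed=12,contact_N=12)
s=bot.get_state();print(h,s["clock"],s["wrist_force"],(s["wrist_force"]-f0)@n,(s["eef_pos"]-p0)@n,(s["eef_pos"]-p0)@s_)
bot.wait(.2);s=bot.get_state();print(s["wrist_force"],(s["eef_pos"]-p0)@n)
cv2.imwrite("pics/w7.png",cams.capture("wrist")[...,::-1])
E
```

```text
True 19.8917 [-6.31152033 -2.25003164 14.51443011] 12.831674205531783 -3.5659084222314164 0.031599188606573514
[-6.30343845 -0.3330301  12.45915046] -3.4769984312814124
```

```bash
python3 - <<'E'
from h import *
s_=np.cos(k)*xh+np.sin(k)*zz
P=np.array([525.7,68.8,70])-5*s_
s=bot.get_state();p=s["eef_pos"];print((p-P)@n,s["wrist_force"],s["torque"])
h=bot.movel(p-6*n,speed=12,contact_N=12)
s=bot.get_state();print(h,(s["eef_pos"]-P)@n,s["wrist_force"],s["torque"],s["clock"])
b=cv2.imread("pics/w7.png");a=cv2.imread("pics/w6.png")
cv2.imwrite("pics/c7.png",np.hstack([cv2.resize(x[195:315,200:300],(400,480),interpolation=2) for x in(a,b)]))
E
```

```text
-1.567941648643852 [-6.78309219 -1.5058451  11.51049254] [-0.05538606  0.58405587 -0.02723747]
True -1.665885727969122 [-8.05103241 -1.92255285 16.13461183] [-0.12597146  0.65641738  0.00592613] 20.375
```

View pics/c7.png

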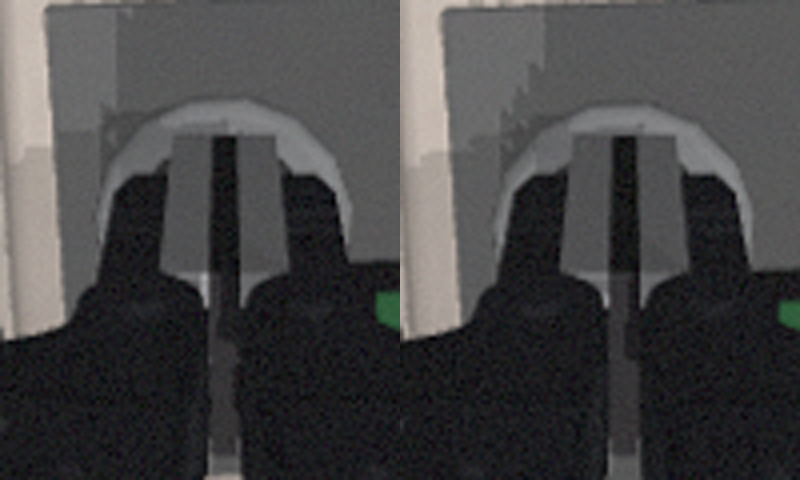

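It's against a firm stop. I'll retract in small steps and log force against height to confirm the travel.

```bash
python3 - <<'E'
from h import *
s_=np.cos(k)*xh+np.sin(k)*zz
P=np.array([525.7,68.8,70])-5*s_
p0=bot.get_state()["eef_pos"]; h0=(p0-P)@n
for d in np.arange(0,11,1.):
    bot.movel(p0+d*n,speed=20); bot.wait(.12)
    s=bot.get_state();print(round((s["eef_pos"]-P)@n-h0,2),np.round(s["wrist_force"]@n,2),np.round(s["wrist_force"],2))
print(s["clock"])
E
```

```text
0.2 9.96 [-3.24 -0.78  9.54]
0.95 4.08 [-1.    0.09  4.13]
1.98 5.02 [-0.89 -0.44  5.21]
3.0 3.12 [-0.4  -0.83  3.27]
4.01 2.4 [-0.5  -1.29  2.34]
5.01 1.47 [ 0.42 -1.03  1.81]
5.99 1.62 [-0.1  -0.83  1.72]
6.94 0.2 [-0.63  0.05 -0.11]
8.0 -0.08 [ 0.19 -0.65 -0.06]
9.02 -0.9 [ 1.14  0.02 -0.4 ]
10.01 0.12 [-0.37  0.22 -0.04]
24.4083
```

The spring force persists over about 6 mm and then drops to zero, so the button went fully in and has sprung back. I'll retreat, compare images numerically and hand in.

```bash
python3 - <<'E'
from h import *
p0=bot.get_state()["eef_pos"]
bot.movel(p0+120*n,speed=120); bot.goto([420,-100,380],quat(np.radians(108))); bot.wait(.3)
im=cams.capture("top")[...,::-1].astype(int);a=cv2.imread("pics/top0.png").astype(int)
for nme,(x,y) in dict(cup=(148,253),beaker=(355,197),roll=(157,184),start=(249,215),stop=(220,221),orange=(322,228),stand=(350,241)).items():
    print(nme,np.abs(im-a)[y-12:y+12,x-12:x+12].mean().round(1))
c=cams.calibration("top");u,v=proj(c,[638.4,137.9,249])[0].round().astype(int);print("head px",u,v,im[v-2:v+3,u-2:u+3].mean((0,1)),a[v-2:v+3,u-2:u+3].mean((0,1)))
print(bot.get_state()["clock"])
E
```

```text
cup 17.2
beaker 60.0
roll 15.9
start 9.0
stop 10.0
orange 49.3
stand 33.5
head px 220 156 [198.6  188.72 186.56] [147.48 146.64 144.56]
26.9167
```

```bash
python3 - <<'E'
from h import *
bot.goto([300,-500,330],quat(np.radians(20))); bot.wait(.2)
im=cams.capture("top")[...,::-1].copy();a=cv2.imread("pics/top0.png");cv2.imwrite("pics/t9.png",im)
for nme,(x,y) in dict(cup=(148,253),beaker=(355,197),roll=(157,184),stop=(220,221),orange=(322,228),calc=(171,135)).items():
    r=cv2.matchTemplate(im[y-26:y+26,x-26:x+26],a[y-15:y+15,x-15:x+15],cv2.TM_CCOEFF_NORMED);_,m,_,l=cv2.minMaxLoc(r)
    print(nme,round(m,3),l[0]-11,l[1]-11)
print(bot.get_state()["clock"])
E
```

```text
cup 1.0 0 0
beaker 0.992 0 0
roll 1.0 0 0
stop 1.0 0 0
orange 1.0 0 0
calc 1.0 0 0
28.7167
```

Nothing else has moved, so I'm handing in.

```bash
python3 -c "
from station import bot
print(bot.finish_job())"
```

```text
the job is handed in; nothing more can be done
None
```

The job is handed in at about 29 s on the robot's clock: the thermometer hangs released on the eyelet, start was pressed fully in and sprang back, stop was not touched, and the cup, beaker and label roll have not moved.

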